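# Make up two parts kits in kraft trays

## Robot

A 7-joint arm with a two-finger parallel gripper is mounted at the origin on a cart in front of the work surface, level with it; the furniture and walls round the work are solid. World frame = base frame: x ahead of the robot, y to its left, z up, the work surface at z = 0. Lengths are in m, angles in rad, forces in N, time in s.
With the tool pointing down it reaches from about 0.4 to 0.85 m from the base axis. Payload 6.9 kg.
Tool frame: the origin (TCP) lies midway between the tips of the shut fingers; the grasp point (between the pads) lies 19 mm behind it (manip.grip_point_offset is the distance from the TCP to the grasp point, in m); z points along the fingers, y is the line along which they close (so a half turn about z gives the same grasp; the last joint's range is limited). The gripper opens to 85 mm and grips with 20 to 120 N. Pads are 22 mm wide; open, the fingers measure 114 mm over their backs; the gripper's body (76 mm by 85 mm) begins 54 mm behind the grasp point. The pads swing forward as they close: fully open they stand 13 mm farther back than shut.
Start: joints at [-1.19, 0.507, -0.238, 1.5, 0.126, 1.149, -0.155], TCP at [0.17, 0.601, 0.231] pointing down, gripper open.
Joint ranges: [-3.08, 3.08], [-0.24, 2.05], [-1.43, 1.35], [0, 2.5], [-1.52, 4.66], [0.17, 1.96], [-2.89, 2.89]. Speed limits (rad/s): [2.39, 2.39, 3.14, 3.14, 3.14, 3.14, 3.14].

## Interface

Orientations are given as a unit quaternion [w, x, y, z].
In Python, from rig import monitor, viewer, close_job, manip gives the robot as it stands.
- The arm moves only by the shell command python3 -m crank 'ROWS' [OPENING] [FORCE]. ROWS is JSON, one flat list of numbers, 6 for each row, row after row: the shift along the tool's x, y, z in units of 400 mm (1.0 is 400 mm), then the turn, a rotation vector about the tool's x, y, z in units of 360 degrees (1.0 is 360 degrees). A call has 1 to 5 rows; each row shifts and turns the commanded pose from where the row before left it, along the tool's axes as they then stand; what a row does not reach is not made up. A row lasts 1/10 s, in which the tool goes at most 50 mm and 8.59 degrees, less where a joint would pass 70% of its speed; a pose out of reach is approached as far as the arm can. A call with a number of a shift or a turn outside -1 to 1 is refused whole. A call with a gripper value outside its range is refused whole. OPENING is the closure, from 0 (fully open) to 1 (shut), set as the call begins (- or left out, the last holds). The fingers move at their own pace and stop on an object; FORCE is the grip in N (left out, the last holds). Time passes only in rows, so rows that do not move let the fingers close. It gives the time, the measured TCP pose, the force, the opening and the grip force at its end, in the units of the state.
- monitor.get_obs(): the state, without advancing time (a new reading comes with each control period).
- viewer.capture(name): name is "scene" or "top" or "wrist"; returns the picture (480x640x3 uint8, blue, green, red); there is no depth.
- viewer.camera_info(name): a dict with "fov_y" (degrees; the focal length in pixels is half the picture's height over the tangent of half this angle, whatever the lens; pixels are square), "cx", "cy" (the principal point, pixels), "world_from_camera" (4x4, takes a point from camera to world coordinates); the wrist camera has in their place "hand_eye" (4x4, takes a point from camera to tool coordinates, whose origin is the TCP and whose axes are the flange's). Camera axes: x right, y up, looking along -z (the intrinsics and any distortion apply to the point x, -y, -z); pixel columns grow to the right and rows downward; lengths in m; the calibration is good to about 2 mm. A picture is of the moment at which its call begins: read the wrist's pose just before it. camera_info takes no time and is no camera call.
- close_job(): hands the job in; it is judged then, once.
The state is a dict: "time": time; "joint_positions": joint angles; "qvel": joint speeds; "joint_torque": joint torques, N m; "eef_pos": TCP position; "orientation": TCP orientation; "ft_force": force on the tool from outside, world axes, zero at the start; "moment": the same for the moment, N m; "gripper_width": opening from 0.0 (shut) to 1.0 (fully open); "gripper_force": force on a finger pad.
Only numpy, scipy, OpenCV 4.12 (cv2) and the standard library are available. Lean on these libraries where they do the work, as an engineer would, in place of code of your own. Each camera call takes 0.05 s, during which the arm holds its last target. There are 200 camera calls.

## Task

Make up the two kits from the loose parts on the bench. The three-compartment tray gets the barrel (lying in the big compartment), the black round unit with the closed white lid (middle-sized compartment) and the steel plug gauge (smallest compartment); the two-compartment tray gets the white ring cage in the larger compartment and the open-topped black round unit in the smaller one. Everything lies flat on the tray floor, the units, cage and gauge upright as they stand now, so that nothing sticks up above a rim; leave the roll of tape and the thin white cap where they lie.

Things in the scene. Friction and masses are not known exactly. Their poses are not given: they have to be found in the camera images.
- tray_three: Fixed open kraft tray on a plywood base, 3 compartments; outside 188 (x) x 198 (y) mm, rim 68 high, walls 5, dividers 4 thick reach up to 64, inner floor 22 above the underside. Origin: centre of underside; x, y along its sides, z up. Compartment insides (mm): big, for the barrel: x -86..86, y -6..91; middle, for the closed unit: x -24..86, y -91..-10; smallest, for the gauge: x -86..-28, y -91..-10.
- tray_two: Fixed open kraft tray on a plywood base, 2 compartments; outside 188 (x) x 128 (y) mm, rim 68 high, walls 5, divider 4 thick reach up to 64, inner floor 22 above the underside. Origin: centre of underside; x, y along its sides, z up. Compartment insides (mm): larger, for the ring cage: x -86..10, y -56..56; smaller, for the open unit: x 14..86, y -56..56.
- barrel_c (a point): White turned barrel with a black band round its middle, the one lying alone on the mat behind the other parts (not those in the carton at the far left): a cylinder 150 mm long, 45 mm diameter, lying; it can roll. Point: its centre, 22.5 mm above what it lies on; y runs along the barrel. Grip across the 45 mm at the band.
- unit_closed_c (a point): Black round unit with a smooth closed white lid on top, 54 mm diameter, 44 mm high (its straight body 40 mm), standing. Point: on its axis 22 mm above its underside; z up.
- unit_open_c (a point): Black round unit whose top is open: a white ring round a dark hole; 54 mm diameter, 42 mm high (its straight body 40 mm), standing. Point: on its axis 21 mm above its underside; z up.
- ring_cage_c (a point): White moulded ring cage (open ring on short legs), 62 mm diameter at the rings, 33 mm high, standing; solid to the touch, grip across the outside. Point: on its axis 16.5 mm above its underside; z up.
- plug_gauge_c (a point): Steel plug gauge, a stepped cylinder, 32 mm diameter at its lower, wider part, narrower above, 40 mm high, standing. Point: on its axis 20 mm above its underside; z up.
- tape_roll_c (a point): Roll of green tape lying flat, 63 mm diameter, 19 mm high: not part of a kit, stays where it lies. Point: its centre, 9.5 mm up.
- thin_cap_c (a point): Thin white cap lying flat, 48 mm diameter, 9 mm high: not part of a kit, stays where it lies. Point: its centre, 4.5 mm up.
- stack_4: Fixed, not part of the job: the nearest of the tall stacks of white boxes at the left; steer the arm clear of it. Its boxes fill x -60..50, y -43..67 mm from this point (mid underside), 345 mm high, axes as the world's; the other stacks stand behind it, farther in +x.
Things that resemble listed ones, but are neither listed nor needed, are in the scene too. Leave any green look-alike of the part that bears plug_gauge_c alone.

How it is judged:
At the end, for the whole second after the job is handed in: Each of the five parts is inside its own compartment of its tray, centre at resting height over the tray floor to 6 mm (nothing above the rim); units, cage and gauge upright within 0.12 rad, barrel lying along its compartment within 0.35 rad; all at rest (under 0.02 m/s) (x of barrel_c in the frame of tray_three between -0.016 and 0.016 m and y of barrel_c in the frame of tray_three between 0.012 and 0.073 m and z of barrel_c in the frame of tray_three between 0.0385 and 0.0505 m and angle between the y axis of barrel_c and the x axis of tray_three, either way round below 0.35 rad and x of unit_closed_c in the frame of tray_three between -0.001 and 0.063 m and y of unit_closed_c in the frame of tray_three between -0.069 and -0.032 m and z of unit_closed_c in the frame of tray_three between 0.038 and 0.05 m and angle between each of unit_closed_c, plug_gauge_c, ring_cage_c, unit_open_c's own z axis and vertical below 0.12 rad and x of plug_gauge_c in the frame of tray_three between -0.074 and -0.04 m and y of plug_gauge_c in the frame of tray_three between -0.079 and -0.022 m and z of plug_gauge_c in the frame of tray_three between 0.036 and 0.048 m and x of ring_cage_c in the frame of tray_two between -0.059 and -0.017 m and y of ring_cage_c in the frame of tray_two between -0.028 and 0.028 m and z of ring_cage_c in the frame of tray_two between 0.0325 and 0.0445 m and x of unit_open_c in the frame of tray_two between 0.037 and 0.063 m and y of unit_open_c in the frame of tray_two between -0.032 and 0.032 m and z of unit_open_c in the frame of tray_two between 0.037 and 0.049 m and linear speed of each of barrel, unit_closed, plug_gauge, ring_cage, unit_open below 0.02 m/s); the robot touches nothing.
It fails at once if the roll of tape was shifted by more than 30 mm (distance of tape_roll_c from where it was at the start of the episode above 0.03 m).
It fails at once if the thin cap was shifted by more than 30 mm (distance of thin_cap_c from where it was at the start of the episode above 0.03 m).
It also fails if it takes over 128 s, if anything falls off the work surface, if the arm or the gripper's body presses on something with over 40 N, if the wrist force passes 120 N, or if a joint passes its speed limit or range.

## Working session

There is one attempt and no reset: what is moved stays moved. The work goes in short steps, Python scripts to look and compute and a shell command to move; the robot and the scene stay as the last step left them, time stands still between calls to the robot, and variables do not carry over. Pictures are saved under pics/ and viewed, at most 16 in all, crops included, and the job is handed in when it is done.

```bash
mkdir -p pics; ls
python3 - <<'E'
from rig import monitor, viewer, manip
import cv2
print(monitor.get_obs()); print(manip.grip_point_offset)
for n in("scene","top","wrist"):
    print(n,viewer.camera_info(n)); cv2.imwrite(f"pics/{n}0.png",viewer.capture(n))
E
```

```text
pics
{'time': 0.0, 'joint_positions': array([-1.18953603,  0.50831352, -0.23748859,  1.50112403,  0.12567016,
        1.14890568, -0.1548139 ]), 'qvel': array([ 7.73318098e-04,  3.31166739e-04, -1.84535710e-04, -1.64712314e-03,
        5.98537043e-06,  3.63778111e-04, -2.30578718e-04]), 'joint_torque': array([-1.79365484e-04, -6.20601511e+01, -2.18710184e+00, -2.49655724e+01,
        1.25627432e-02,  1.17960401e-02,  2.71087788e-05]), 'eef_pos': array([0.17012289, 0.60087956, 0.23044655]), 'orientation': array([-1.08118658e-04,  1.37464185e-01,  9.90506344e-01, -8.76957568e-04]), 'ft_force': array([ 0.43273976,  0.16181968, -1.00099142]), 'moment': array([ 0.01232494, -0.04180238,  0.00139973]), 'gripper_force': 0.0, 'gripper_width': 0.9979384807483798}
0.0187
scene {'fov_y': 49.958677280007784, 'cx': 311.83520997114783, 'cy': 242.29791524923638, 'world_from_camera': array([[ 0.72268145,  0.40777056, -0.55808126, -0.2275778 ],
       [-0.69092609,  0.44813455, -0.56727115, -0.72755132],
       [ 0.01877902,  0.79554924,  0.60559785,  0.89728844],
       [ 0.        ,  0.        ,  0.
[... 211 characters left out ...]
01],
       [-9.99881555e-01,  1.46768647e-02, -4.63306561e-03,
         4.29542353e-02],
       [-1.26632446e-03,  2.21555830e-01,  9.75146866e-01,
         1.55563998e+00],
       [ 0.00000000e+00,  0.00000000e+00,  0.00000000e+00,
         1.00000000e+00]])}
wrist {'fov_y': 59.345633941803, 'cx': 322.25739503928753, 'cy': 241.67435904953422, 'hand_eye': array([[ 9.85626992e-04,  9.47240689e-01,  3.20521614e-01,
         8.12514621e-02],
       [ 9.99998819e-01, -1.31164816e-03,  8.01258533e-04,
         1.00465367e-03],
       [ 1.17939627e-03,  3.20520446e-01, -9.47240863e-01,
        -1.42288083e-01],
       [ 0.00000000e+00,  0.00000000e+00,  0.00000000e+00,
         1.00000000e+00]])}
```

View pics/top0.png

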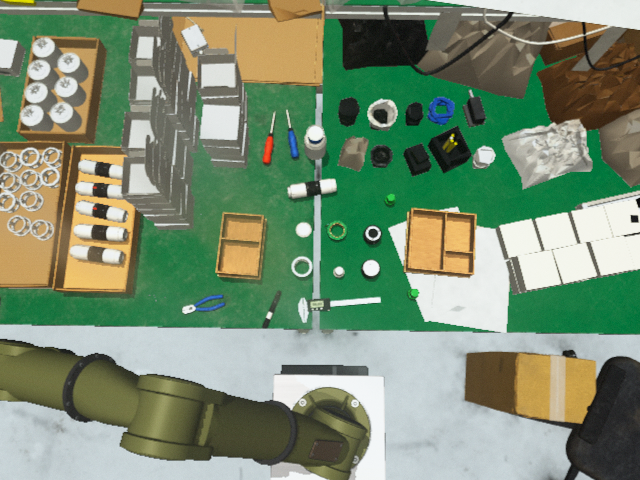

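View pics/scene0.png

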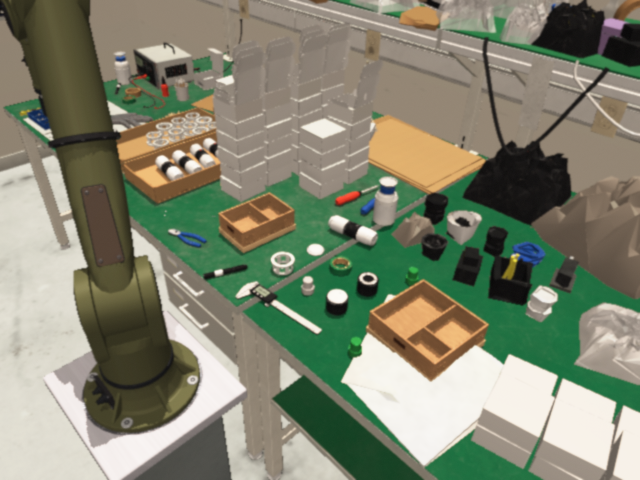

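The top view shows these candidates, by pixel:
- Barrel: (312,188). The look-alikes are in the carton at (100,210), and there is a bottle at (316,140).
- Closed unit: (371,268).
- Open unit: (373,234). The black rounds at (381,156), (348,110) and (383,113) could be mistaken for it.
- Ring cage: (302,267). The look-alikes are in the carton at (20,190), and there is a white ring at (382,113).
- Gauge: (339,271). The green look-alikes are at (391,200) and (414,294).
- Stay in place: tape at (337,231) and thin cap at (303,229).
- Trays: tray_three at (441,242), tray_two at (242,245).

I'll check this in one close crop.

```bash
cat > h.py <<'E'
import numpy as np, cv2
from rig import monitor, viewer
from scipy.spatial.transform import Rotation as R
def cam(n):
    c=viewer.camera_info(n); f=240/np.tan(np.radians(c['fov_y']/2))
    if 'world_from_camera' in c: T=c['world_from_camera']
    else:
        o=monitor.get_obs(); q=o['orientation']; W=np.eye(4)
        W[:3,:3]=R.from_quat([*q[1:],q[0]]).as_matrix(); W[:3,3]=o['eef_pos']; T=W@c['hand_eye']
    return f,c['cx'],c['cy'],np.array(T)
def ray(C,uv,z):
    f,cx,cy,T=C; uv=np.atleast_2d(uv).astype(float)
    d=np.c_[(uv[:,0]-cx)/f,-(uv[:,1]-cy)/f,-np.ones(len(uv))]@T[:3,:3].T
    return T[:3,3]+d*((z-T[2,3])/d[:,2])[:,None]
def proj(C,P):
    f,cx,cy,T=C; p=(np.atleast_2d(P)-T[:3,3])@T[:3,:3]
    return np.c_[cx+f*p[:,0]/-p[:,2],cy-f*p[:,1]/-p[:,2]]
def circ(C,mask,z,box):
    "largest blob in box (u0,v0,u1,v1): fit circle to its contour on plane z"
    u0,v0,u1,v1=box; m=np.zeros_like(mask); m[v0:v1,u0:u1]=mask[v0:v1,u0:u1]
    k=max(cv2.findContours(m,cv2.RETR_EXTERNAL,cv2.CHAIN_APPROX_NONE)[0],key=cv2.contourArea)[:,0]
    P=ray(C,k,z)[:,:2]; c,r=cv2.minEnclosingCircle((P*1000).astype(np.float32))
    return np.array(c)/1000, r*2, k.mean(0)
E
python3 - <<'E'
from h import *
a=cv2.imread('pics/top0.png')[165:310,205:485]; cv2.imwrite('pics/crop1.png',cv2.resize(a,(784,406),interpolation=cv2.INTER_CUBIC))
E
```

```text
(no output)
```

View pics/crop1.png

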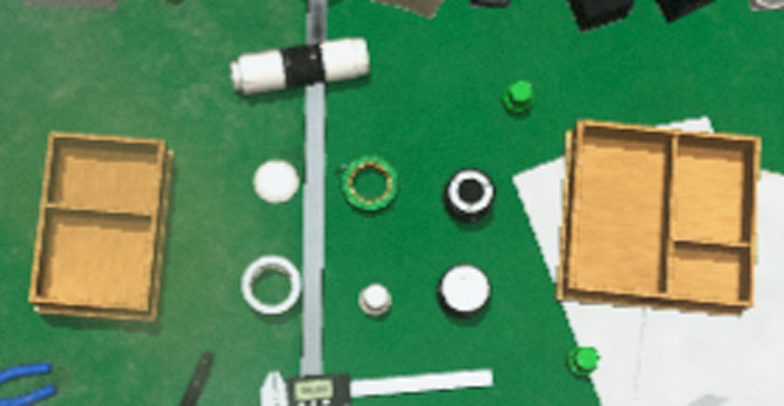

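The crop confirms the choices. It shows the barrel at (302,67), thin cap at (276,181), tape at (370,183) and open unit at (469,193). The closed unit is at (465,289), the ring cage at (271,285) and the steel gauge at (375,300). Both trays have local x pointing up in the image.

Run:
```python
from h import *
im=cv2.imread('pics/top0.png'); C=cam('top'); hsv=cv2.cvtColor(im,cv2.COLOR_BGR2HSV)
w=((hsv[...,1]<60)&(hsv[...,2]>140)).astype(np.uint8)
pp=lambda u,v:(205+u/2.8-.18,165+v/2.8-.18)
def bx(u,v,r): x,y=pp(u,v); return (int(x-r),int(y-r),int(x+r),int(y+r))
for n,u,v,r,z in[("closed",465,289,12,.043),("open",469,193,12,.042),("cage",271,285,12,.033),("gauge",375,300,9,.04),("cap",276,181,10,.009)]:
    print(n,circ(C,w,z,bx(u,v,r)))
b=((hsv[...,2]<70)).astype(np.uint8)
for n,u,v in[("bandC",302,64)]:
    print(n,circ(C,b,.03,bx(u,v,13)))
e=ray(C,[pp(236,76),pp(368,58)],.0225);print("barrel ends",e, np.linalg.norm(e[0]-e[1]))
for n,q in[("three",[(579,121),(760,138),(752,312),(560,300)]),("two",[(51,133),(165,141),(153,320),(32,304)])]:
    P=ray(C,[pp(*x) for x in q],.068)[:,:2]; print(n,P.round(3).tolist(),P.mean(0),[np.linalg.norm(P[i]-P[i-1]).round(3) for i in range(4)])
    d=P[0]-P[3]+P[1]-P[2]; e=P[0]-P[1]+P[3]-P[2]; print(np.degrees([np.arctan2(d[1],d[0]),np.arctan2(-e[0],e[1])]))
# floor: kraft
print("tape",ray(C,[pp(370,183)],.019))
print("stack4 top guess",ray(C,[(222,130)],.345))
# green gauges
print("greens",ray(C,[pp(518,97),pp(584,360)],.03))
```

```text
closed (array([ 0.45696704, -0.1175106 ]), 49.25312423706055, array([370.75555556, 267.62222222]))
open (array([ 0.56189972, -0.12419859]), 45.567230224609375, array([372.73170732, 232.80487805]))
cage (array([0.45994016, 0.08611186]), 63.5729866027832, array([301.43103448, 266.06896552]))
gauge (array([ 0.44361359, -0.02290512]), 33.05279541015625, array([338.18918919, 272.2972973 ]))
cap (array([0.57795044, 0.08407983]), 49.51594543457031, array([303.23255814, 229.25581395]))
bandC (array([0.6967934 , 0.05792516]), 67.62054443359375, array([312.67741935, 189.61290323]))
barrel ends [[ 0.69176699  0.12912939  0.0225    ]
 [ 0.71468251 -0.01566804  0.0225    ]] 0.14659950788841228
three [[0.633, -0.237], [0.617, -0.428], [0.431, -0.41], [0.441, -0.213]] [ 0.53042194 -0.3219628 ] [np.float64(0.193), np.float64(0.191), np.float64(0.186), np.float64(0.197)]
[-6.44687082 -3.73522694]
two [[0.611, 0.32], [0.604, 0.2], [0.414, 0.205], [0.428, 0.33]] [0.51437686 0.26370605] [np.float64(0.183), np.float64(0.121), np.float64(0.19), np.float64(0.126)]
[-2.30700733 -5.03142267]
tape [[ 0.57387155 -0.01880495  0.019     ]]
stack4 top guess [[0.74684461 0.28275488 0.345     ]]
greens [[ 0.66999017 -0.17893514  0.03      ]
 [ 0.38404197 -0.24307764  0.03      ]]
```

```bash
python3 -m crank '[0,0,-0.1,0,0,-0.022, 0,0,-0.1,0,0,-0.022, 0,0,-0.1,0,0,0, 0,0,-0.1,0,0,0]' 0 60
python3 -m crank '[-0.06,-0.09,0,0,0,0,-0.06,-0.09,0,0,0,0,-0.06,-0.09,0,0,0,0,-0.06,-0.09,0,0,0,0,-0.06,-0.09,0,0,0,0]'
python3 -m crank '[-0.06,-0.09,0,0,0,0,-0.06,-0.09,0,0,0,0,-0.06,-0.09,0,0,0,0,-0.06,-0.09,0,0,0,0,-0.06,-0.09,0,0,0,0]'
```

```text
time: 0.55
eef_pos: [0.1703, 0.601, 0.3927]
orientation: [-0.0, -0.0, 1.0, -0.0]
ft_force: [0.1, -0.1, -0.7]
gripper_width: 1.001
gripper_force: 0.0
time: 1.05
eef_pos: [0.291, 0.4197, 0.3911]
orientation: [-0.0, -0.0, 1.0, -0.0]
ft_force: [2.0, -0.4, -0.1]
gripper_width: 0.999
gripper_force: 0.0
time: 1.55
eef_pos: [0.411, 0.2398, 0.3913]
orientation: [-0.0, -0.0, 1.0, -0.0]
ft_force: [-0.1, -0.2, -1.0]
gripper_width: 1.003
gripper_force: 0.0
```

```bash
cat > snap.py <<'E'
import sys,pickle
from h import *
n=sys.argv[1]; C=cam('wrist'); cv2.imwrite(f'pics/{n}.png',viewer.capture('wrist')); pickle.dump(C,open(f'pics/{n}.pkl','wb'))
E
python3 -m crank '[0,0,0,0,0,0]'; python3 snap.py w1
python3 -m crank '[0,-0.1,0,0,0,0,0,-0.1,0,0,0,0,0,-0.1,0,0,0,0,0,-0.1,0,0,0,0,0,-0.1,0,0,0,0]'
python3 -m crank '[0,0,0,0,0,0]'; python3 snap.py w2
python3 -m crank '[0,-0.1,0,0,0,0,0,-0.1,0,0,0,0,0,-0.1,0,0,0,0,0,-0.1,0,0,0,0,0,-0.1,0,0,0,0]'
python3 -m crank '[0,-0.1,0,0,0,0,0,-0.1,0,0,0,0,0,0,0,0,0,0]'; python3 snap.py w3
python3 -c "
import cv2,numpy as np
a=[cv2.resize(cv2.imread(f'pics/w{i}.png'),(400,300),interpolation=cv2.INTER_AREA) for i in(1,2,3)]
cv2.imwrite('pics/mont.png',np.vstack([np.hstack(a[:2]),np.hstack([a[2],a[2]*0])]))"
```

```text
time: 1.65
eef_pos: [0.4138, 0.2355, 0.3911]
orientation: [0.001, 0.005, 1.0, -0.002]
ft_force: [0.5, 0.3, -0.3]
gripper_width: 1.003
gripper_force: 0.0
time: 2.2
eef_pos: [0.41, 0.0413, 0.3913]
orientation: [0.0, -0.001, 1.0, 0.0]
ft_force: [1.1, -0.2, 0.1]
gripper_width: 0.997
gripper_force: 0.0
time: 2.3
eef_pos: [0.4102, 0.0373, 0.3915]
orientation: [0.0, 0.003, 1.0, -0.001]
ft_force: [0.0, 1.0, 0.1]
gripper_width: 1.0
gripper_force: 0.0
time: 2.85
eef_pos: [0.4115, -0.1577, 0.3913]
orientation: [0.0, -0.002, 1.0, 0.0]
ft_force: [-0.6, 0.5, 0.0]
gripper_width: 0.999
gripper_force: 0.0
time: 3.15
eef_pos: [0.4108, -0.2417, 0.3907]
orientation: [-0.001, 0.002, 1.0, -0.001]
ft_force: [-0.6, 1.2, 0.3]
gripper_width: 0.999
gripper_force: 0.0
```

View pics/mont.png

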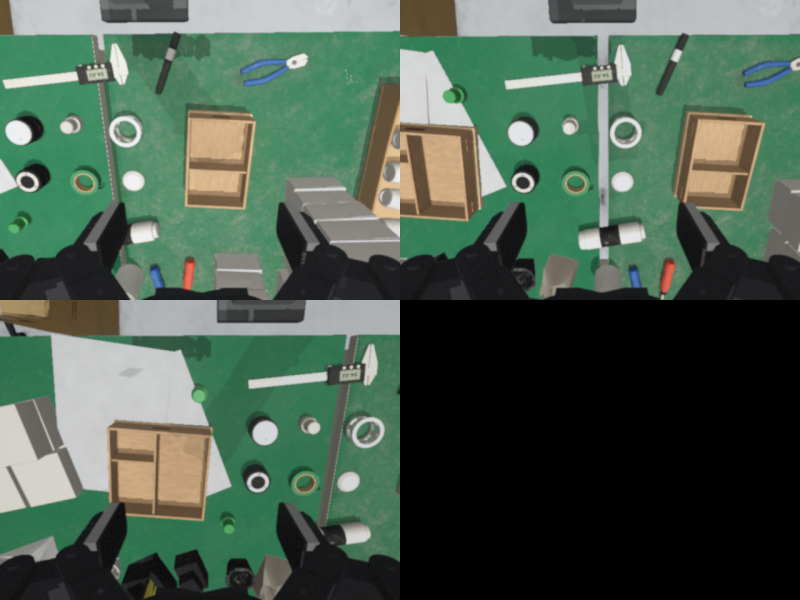

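The montage shows w1 with tray_two at (220,160), w2 with all the parts (barrel at (612,235)), and w3 with tray_three at (160,470). Next I'll zoom in on the trays for their corners and measure the parts in w2 and w3.

Run:
```python
from h import *
import pickle
a=cv2.imread('pics/w1.png')[165:345,285:420]; b=cv2.imread('pics/w3.png')[185:365,160:350]
cv2.imwrite('pics/trays.png',np.hstack([cv2.resize(a,None,fx=2.4,fy=2.4,interpolation=cv2.INTER_CUBIC),cv2.resize(b,None,fx=2.4,fy=2.4,interpolation=cv2.INTER_CUBIC)]))
G={"closed":(.457,-.1175,.043,44),"open":(.562,-.124,.042,35),"cage":(.46,.086,.033,55),"gauge":(.4436,-.023,.04,28),"cap":(.578,.084,.009,40)}
for n in("w1","w2","w3"):
    im=cv2.imread(f'pics/{n}.png'); C=pickle.load(open(f'pics/{n}.pkl','rb')); h=cv2.cvtColor(im,cv2.COLOR_BGR2HSV)
    m=((h[...,1]<70)&(h[...,2]>110)).astype(np.uint8)
    for k,(x,y,z,r) in G.items():
        u,v=proj(C,[x,y,z])[0]; r=int(r*.55)
        if not(30<u<610): continue
        try: print(n,k,*circ(C,m,z,(int(u-r),int(v-r),int(u+r),int(v+r))))
        except Exception as e: print(n,k,e)
    u,v=proj(C,[.703,.057,.0225])[0]
    if n=="w2":
        k=h[...,1]<90; k=(k&(h[...,2]>100)).astype(np.uint8); B=np.zeros_like(k); B[345:408,456:640]=k[345:408,456:640]
        B=cv2.morphologyEx(B,cv2.MORPH_CLOSE,np.ones((5,25),np.uint8))
        c=max(cv2.findContours(B,0,2)[0],key=cv2.contourArea); R_=cv2.minAreaRect(c); bp=cv2.boxPoints(R_); print("barrel rect",R_)
        P=ray(C,bp,.0225); print(P.round(4).tolist(), P.mean(0))
```

```text
w1 open [ 0.56395575 -0.12818938] 52.37836456298828 [ 42.58823529 291.28431373]
w1 cage [0.46741205 0.07942779] 90.67723846435547 [192.39269406 211.69863014]
w1 gauge [ 0.44379489 -0.01887614] 44.18099594116211 [111.60824742 199.55670103]
w1 cap [0.57893146 0.08321202] 53.125526428222656 [213.04 289.07]
w2 closed [ 0.45911105 -0.11955521] 51.13563537597656 [192.64347826 213.36521739]
w2 open [ 0.5635929  -0.12598432] 46.87677764892578 [196.13541667 292.02083333]
w2 cage [0.4591069  0.07241422] 88.46949005126953 [348.94186047 211.13953488]
w2 gauge [ 0.44418832 -0.0240964 ] 37.01008987426758 [272.30379747 200.7721519 ]
w2 cap [0.57881537 0.080841  ] 53.19622039794922 [355.17 290.59]
barrel rect ((568.5, 376.0), (62.0, 141.0), 90.0)
[[0.6553, 0.2809, 0.0225], [0.6558, 0.4771, 0.0225], [0.7611, 0.5019, 0.0225], [0.7606, 0.2944, 0.0225]] [0.70821573 0.38858519 0.0225    ]
w3 closed [ 0.4588746  -0.12004226] 50.69660949707031 [424.10526316 212.59649123]
w3 open [ 0.56302637 -0.12688573] 46.52858352661133 [412.52083333 291.47916667]
w3 cage [0.45779391 0.07828357] 78.27764892578125 [585.72674419 209.79069767]
w3 gauge [ 0.44458728 -0.03106049] 38.2928352355957 [499.0989011  200.10989011]
w3 cap [0.57829285 0.07660511] 53.268470764160156 [556.77884615 290.76923077]
```

View pics/trays.png

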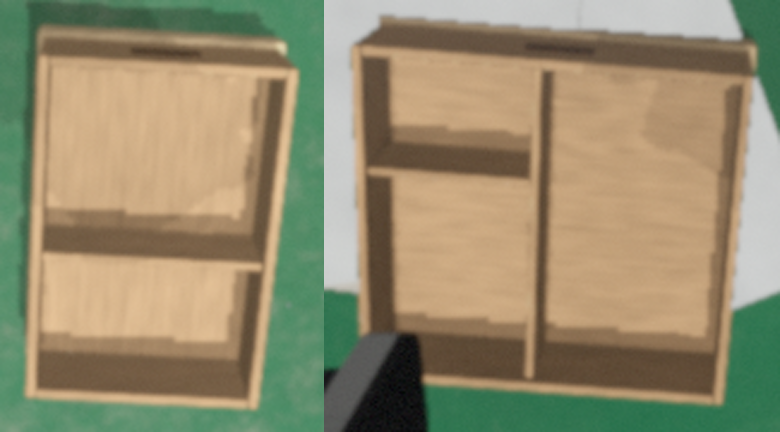

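Run:
```python
from h import *
import pickle
for n,q,o in[("w1",[(40,58),(296,70),(252,407),(29,396)],(285,165)),("w3",[(33,47),(428,72),(396,403),(40,376)],(160,185))]:
    C=pickle.load(open(f'pics/{n}.pkl','rb')); P=ray(C,[(o[0]+a/2.4-.2,o[1]+b/2.4-.2) for a,b in q],.068)[:,:2]
    print(n,P.round(4).tolist(),P.mean(0),[np.linalg.norm(P[i]-P[i-1]).round(3) for i in range(4)],"diag mid",(P[0]+P[2])/2,(P[1]+P[3])/2)
    for i,j in((0,3),(1,2)): d=P[j]-P[i]; print("x-axis yaw",np.degrees(np.arctan2(d[1],d[0])))
    for i,j in((0,1),(3,2)): d=P[j]-P[i]; print("y-axis yaw",np.degrees(np.arctan2(-d[0],d[1])))
C=cam('top'); print("stack near corner",ray(C,[(190,226),(138,226)],0))
C=pickle.load(open('pics/w1.pkl','rb')); print(ray(C,[(458,285)],.345))
```

```text
w1 [[0.428, 0.2113], [0.4346, 0.3309], [0.6144, 0.3181], [0.6071, 0.2012]] [0.52101928 0.26535837] [np.float64(0.179), np.float64(0.12), np.float64(0.18), np.float64(0.117)] diag mid [0.52118626 0.26468295] [0.5208523  0.26603378]
x-axis yaw -3.2242533437748206
x-axis yaw -4.069837733133865
y-axis yaw -3.146570564938468
y-axis yaw -3.545392755819799
w3 [[0.4417, -0.4106], [0.4542, -0.2241], [0.6364, -0.2395], [0.6197, -0.4275]] [ 0.53800796 -0.32541015] [np.float64(0.179), np.float64(0.187), np.float64(0.183), np.float64(0.189)] diag mid [ 0.53903515 -0.32503206] [ 0.53698076 -0.32578823]
x-axis yaw -5.40887674510394
x-axis yaw -4.815470144712623
y-axis yaw -3.8458587583805546
y-axis yaw -5.059562386523246
stack near corner [[0.58498072 0.4321903  0.        ]
 [0.58257925 0.59208991 0.        ]]
[[0.41924745 0.30208363 0.345     ]]
```

The trays' near edges in the top view were contaminated by the front wall, so I trust the wrist values:
- tray_three: about (0.538,-0.325), yaw -4.8°
- tray_two: about (0.520,0.265), yaw -3.5°

The parts agree across views to within 3 mm. Gauge first.

```bash
cat > plan.py <<'E'
import sys
from h import *
# args: x y z [yaw deg] ; yaw 0: tool x=-X, y=+Y, z=-Z.  prints total shift (units, in present tool axes) and z turn
a=[float(v) for v in sys.argv[1:]]; o=monitor.get_obs(); q=o['orientation']; M=R.from_quat([*q[1:],q[0]])
d=M.inv().apply(np.array(a[:3])-o['eef_pos'])/.4
t=(M.inv()*R.from_euler('z',a[3] if len(a)>3 else 0,degrees=True)*R.from_quat([0,1,0,0])).as_rotvec()/(2*np.pi)
print("t",o['time'],"at",o['eef_pos'].round(4),"shift",d.round(4),"turn",t.round(4),"j7",o['joint_positions'][6].round(2),"w",round(o['gripper_width'],3),"F",round(o['gripper_force'],1))
E
python3 -m crank '[0,0,0,0,0,0.0115,0,0,0,0,0,0]' 0.4; python3 plan.py .444 -.0235 .12 -4
```

```text
time: 3.4
eef_pos: [0.4119, -0.2361, 0.391]
orientation: [-0.0, 0.035, 0.999, 0.001]
ft_force: [0.0, -0.7, 0.5]
gripper_width: 0.691
gripper_force: 0.0
t 3.4 at [ 0.4119 -0.2361  0.391 ] shift [-0.0434  0.535   0.6782] turn [ 0.0002 -0.      0.0001] j7 2.04 w 0.691 F 0.0
```

```bash
python3 -m crank '[-0.005,0.06,0.07,0,0,0,-0.005,0.06,0.07,0,0,0,-0.005,0.06,0.07,0,0,0,-0.005,0.06,0.07,0,0,0,-0.005,0.06,0.07,0,0,0]'>/dev/null
python3 -m crank '[-0.005,0.06,0.07,0,0,0,-0.005,0.06,0.07,0,0,0,-0.005,0.06,0.07,0,0,0,-0.005,0.055,0.07,0,0,0,0,0,0,0,0,0]'
python3 -m crank '[0,0,0,0,0,0]'; python3 snap.py g1; python3 plan.py .444 -.0235 .004 -4
python3 - <<'E'
import cv2; cv2.imwrite('pics/g1c.png',cv2.imread('pics/g1.png'))
E
```

```text
time: 4.4
eef_pos: [0.4424, -0.0211, 0.1365]
orientation: [-0.003, 0.031, 1.0, 0.001]
ft_force: [-0.3, -0.3, -0.2]
gripper_width: 0.598
gripper_force: 0.0
time: 4.5
eef_pos: [0.4438, -0.0247, 0.1391]
orientation: [-0.001, 0.033, 0.999, 0.0]
ft_force: [0.4, -0.3, -0.3]
gripper_width: 0.6
gripper_force: 0.0
t 4.55 at [ 0.4443 -0.0257  0.1398] shift [0.0012 0.0054 0.3395] turn [0.     0.0001 0.0001] j7 1.61 w 0.599 F 0.0
```

View pics/g1.png

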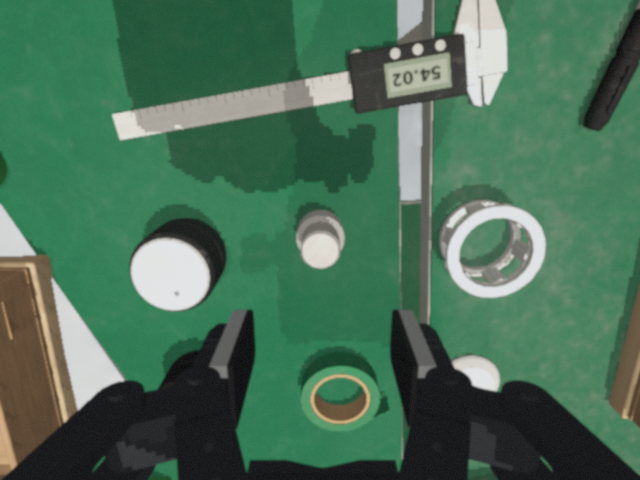

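The close view shows the gauge top at (320,250), the closed lid at (171,273), the cage ring at (495,250) and the tape at (341,398). I'll refine the positions from these.

Run:
```python
from h import *
import pickle
C=pickle.load(open('pics/g1.pkl','rb'))
for n,p,z in[("gauge",(320,250),.04),("closed",(171,273),.044),("cage",(495,251),.033),("tape",(341,398),.019),("gaugeL",(299,250),.04),("R",(342,250),.04)]: print(n,ray(C,[p],z))
print(proj(C,[[.444,-.0235,.04]]))
```

```text
gauge [[ 0.44952001 -0.02590699  0.04      ]]
closed [[ 0.45699979 -0.1175509   0.044     ]]
cage [[0.45988776 0.08331468 0.033     ]]
tape [[ 0.57592485 -0.01878402  0.019     ]]
gaugeL [[ 0.44868068 -0.0386693   0.04      ]]
R [[ 0.45039923 -0.01253817  0.04      ]]
[[323.35389771 241.17904949]]
```

```bash
python3 -m crank '[-0.0075,0,0.08,0,0,0,0,0,0.08,0,0,0,0,0,0.08,0,0,0,0,0,0.06,0,0,0,0,0,0.04,0,0,0]'
python3 -m crank '[0,0,0,0,0,0,0,0,0,0,0,0,0,0,0,0,0,0,0,0,0,0,0,0,0,0,0,0,0,0]' 1 50
python3 -m crank '[0,0,0,0,0,0,0,0,0,0,0,0,0,0,-0.05,0,0,0,0,0,-0.1,0,0,0,0,0,-0.1,0,0,0]'
python3 -m crank '[0,0,-0.1,0,0,0,0,0,-0.1,0,0,0,0,0,0,0,0,0]'
python3 plan.py .477 -.3705 .22 -4
```

```text
time: 5.05
eef_pos: [0.4476, -0.0272, 0.0029]
orientation: [0.001, 0.036, 0.999, -0.0]
ft_force: [0.5, 0.7, 0.7]
gripper_width: 0.601
gripper_force: 0.0
time: 5.55
eef_pos: [0.4475, -0.0266, 0.0041]
orientation: [0.001, 0.036, 0.999, 0.0]
ft_force: [-0.0, 0.4, -2.4]
gripper_width: 0.337
gripper_force: 49.1
time: 6.05
eef_pos: [0.4461, -0.0266, 0.104]
orientation: [-0.001, 0.036, 0.999, -0.0]
ft_force: [0.7, 0.4, -1.9]
gripper_width: 0.338
gripper_force: 49.7
time: 6.35
eef_pos: [0.4495, -0.0268, 0.1879]
orientation: [0.004, 0.036, 0.999, 0.0]
ft_force: [0.9, 0.1, -1.1]
gripper_width: 0.339
gripper_force: 49.8
t 6.35 at [ 0.4495 -0.0268  0.1879] shift [-0.1308 -0.8521 -0.0799] turn [ 0.0001  0.0014 -0.0003] j7 1.59 w 0.339 F 49.8
```

```bash
for i in 1; do
python3 -m crank '[-0.01,-0.065,0,0,0,0,-0.01,-0.065,0,0,0,0,-0.01,-0.065,0,0,0,0,-0.01,-0.065,0,0,0,0,-0.01,-0.065,0,0,0,0]'
python3 -m crank '[-0.01,-0.065,0,0,0,0,-0.01,-0.065,0,0,0,0,-0.01,-0.065,0,0,0,0,-0.01,-0.065,0,0,0,0,-0.01,-0.065,0,0,0,0]'
python3 -m crank '[-0.01,-0.065,0,0,0,0,-0.01,-0.065,0,0,0,0,-0.01,-0.06,0,0,0,0,0,0,0,0,0,0,0,0,0,0,0,0]'; done >/dev/null
python3 snap.py g2; python3 plan.py .477 -.3705 .027 -4
```

```text
t 7.9 at [ 0.4745 -0.3644  0.1823] shift [-0.0078 -0.0154  0.3881] turn [ 0.0002 -0.0002 -0.0003] j7 2.25 w 0.34 F 49.7
```

View pics/g2.png

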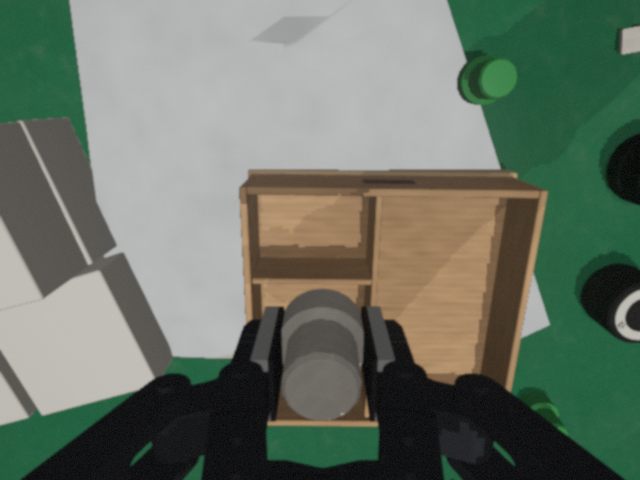

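Run:
```python
from h import *
import pickle
C=pickle.load(open('pics/g2.pkl','rb'))
P=ray(C,[(254,193),(370,195),(252,277),(373,277)],.066); print(P.round(4),P.mean(0))
P=ray(C,[(242,190),(546,193)],.068); print(P)
```

```text
[[ 0.4453 -0.4051  0.066 ]
 [ 0.4517 -0.3331  0.066 ]
 [ 0.5016 -0.4134  0.066 ]
 [ 0.5074 -0.3331  0.066 ]] [ 0.47650812 -0.37116235  0.066     ]
[[ 0.4424783  -0.41189542  0.068     ]
 [ 0.45780784 -0.22469626  0.068     ]]
```

The gauge is held upright over the smallest compartment. That compartment measures (0.4765,-0.371), which matches the target, so I'll place it.

```bash
python3 -m crank '[-0.008,-0.0155,0.05,0,0,0,0,0,0.08,0,0,0,0,0,0.08,0,0,0,0,0,0.08,0,0,0,0,0,0.06,0,0,0]'
python3 -m crank '[0,0,0.038,0,0,0,0,0,0,0,0,0,0,0,0,0,0,0]'
python3 -m crank '[0,0,0,0,0,0,0,0,0,0,0,0,0,0,0,0,0,0]' 0.52
python3 -m crank '[0,0,-0.05,0,0,0,0,0,-0.1,0,0,0,0,0,-0.1,0,0,0,0,0,-0.1,0,0,0,0,0,-0.1,0,0,0]' 
python3 -m crank '[0,0,0,0,0,0,0,0,0,0,0,0]' 0.2; python3 snap.py g3; python3 plan.py .563 -.1255 .15 -4
```

```text
time: 8.4
eef_pos: [0.4773, -0.3695, 0.0413]
orientation: [-0.001, 0.035, 0.999, 0.001]
ft_force: [-0.0, 0.1, -1.4]
gripper_width: 0.335
gripper_force: 49.7
time: 8.7
eef_pos: [0.4778, -0.3705, 0.0279]
orientation: [-0.0, 0.035, 0.999, 0.0]
ft_force: [-0.4, 0.2, -0.5]
gripper_width: 0.337
gripper_force: 52.8
time: 9.0
eef_pos: [0.4779, -0.3718, 0.0287]
orientation: [0.0, 0.036, 0.999, -0.0]
ft_force: [-0.9, 0.5, 0.5]
gripper_width: 0.482
gripper_force: 0.0
time: 9.5
eef_pos: [0.4773, -0.3717, 0.2102]
orientation: [0.0, 0.036, 0.999, -0.0]
ft_force: [0.2, -1.2, -0.7]
gripper_width: 0.481
gripper_force: 0.0
time: 9.7
eef_pos: [0.4779, -0.372, 0.2093]
orientation: [0.001, 0.036, 0.999, -0.001]
ft_force: [-1.1, 0.6, -0.9]
gripper_width: 0.793
gripper_force: 0.0
t 9.75 at [ 0.4774 -0.3715  0.2079] shift [-0.1696  0.6286  0.1449] turn [ 0.      0.     -0.0003] j7 2.25 w 0.8 F 0.0
```

View pics/g3.png

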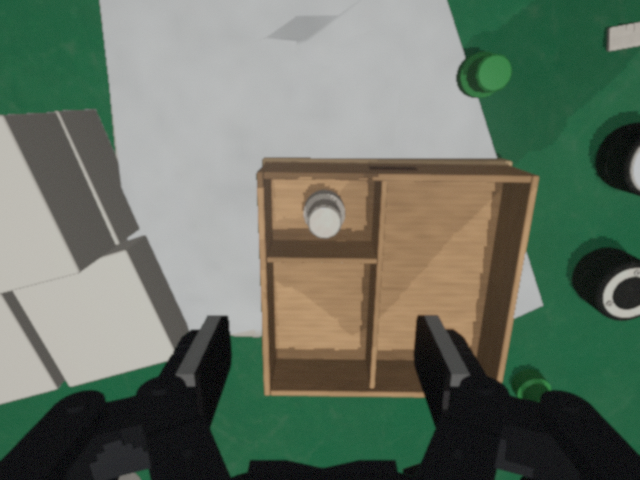

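The gauge stands in its compartment at (323,218). Next is the open unit.

```bash
(python3 -m crank '[-0.017,0.063,0,0,0,0,-0.017,0.063,0,0,0,0,-0.017,0.063,0,0,0,0,-0.017,0.063,0,0,0,0,-0.017,0.063,0,0,0,0]'
python3 -m crank '[-0.017,0.063,0,0,0,0,-0.017,0.063,0,0,0,0,-0.017,0.063,0,0,0,0,-0.017,0.063,0,0,0,0,-0.017,0.063,0,0,0,0]'
python3 -m crank '[0,0,0.05,0,0,0,0,0,0.05,0,0,0,0,0,0.05,0,0,0,0,0,0,0,0,0,0,0,0,0,0,0]')>/dev/null
python3 snap.py o1;python3 plan.py .563 -.1255 .005 -4
python3 - <<'E'
from h import *
import pickle
C=pickle.load(open('pics/o1.pkl','rb'));print(proj(C,[[.563,-.1255,.042]]))
im=cv2.imread('pics/o1.png'); h=cv2.cvtColor(im,cv2.COLOR_BGR2HSV); m=((h[...,1]<70)&(h[...,2]>110)).astype(np.uint8)
u,v=proj(C,[[.563,-.1255,.042]])[0].astype(int); print(circ(C,m,.042,(u-75,v-75,u+75,v+75)))
E
```

```text
t 11.3 at [ 0.5634 -0.1254  0.1481] shift [ 7.000e-04 -2.000e-04  3.577e-01] turn [-0.     -0.0001 -0.0003] j7 1.81 w 0.801 F 0.0
[[321.00524362 238.44737972]]
(array([ 0.56372449, -0.12635208]), 44.964500427246094, array([319.71573604, 238.75634518]))
```

Agreed to 1 mm, so I'll grasp it.

```bash
python3 -m crank '[0,0,0.08,0,0,0,0,0,0.08,0,0,0,0,0,0.08,0,0,0,0,0,0.07,0,0,0,0,0,0.045,0,0,0]'
python3 -m crank '[0,0,0,0,0,0,0,0,0,0,0,0,0,0,0,0,0,0,0,0,0,0,0,0,0,0,0,0,0,0]' 1 50
python3 -m crank '[0,0,0,0,0,0,0,0,-0.05,0,0,0,0,0,-0.1,0,0,0,0,0,-0.1,0,0,0,0,0,-0.1,0,0,0]'
python3 -m crank '[0,0,-0.1,0,0,0,0,0,0,0,0,0]'
python3 plan.py .571 .2625 .18 -4
```

```text
time: 11.8
eef_pos: [0.5634, -0.1253, 0.0051]
orientation: [-0.0, 0.036, 0.999, 0.0]
ft_force: [0.3, -0.2, 0.1]
gripper_width: 0.797
gripper_force: 0.0
time: 12.3
eef_pos: [0.5639, -0.1254, 0.007]
orientation: [0.001, 0.036, 0.999, -0.0]
ft_force: [-0.4, -0.2, -1.3]
gripper_width: 0.606
gripper_force: 52.1
time: 12.8
eef_pos: [0.5631, -0.1253, 0.1477]
orientation: [-0.0, 0.036, 0.999, -0.0]
ft_force: [0.3, -0.8, -1.6]
gripper_width: 0.605
gripper_force: 52.6
time: 13.0
eef_pos: [0.5662, -0.1264, 0.192]
orientation: [0.005, 0.036, 0.999, -0.001]
ft_force: [0.0, -0.3, -1.1]
gripper_width: 0.602
gripper_force: 52.7
t 13.0 at [ 0.5662 -0.1264  0.192 ] shift [0.0583 0.9705 0.0282] turn [-0.0002  0.0016 -0.0003] j7 1.8 w 0.602 F 52.7
```

```bash
(python3 -m crank '[0.004,0.065,0,0,0,0,0.004,0.065,0,0,0,0,0.004,0.065,0,0,0,0,0.004,0.065,0,0,0,0,0.004,0.065,0,0,0,0]'
python3 -m crank '[0.004,0.065,0,0,0,0,0.004,0.065,0,0,0,0,0.004,0.065,0,0,0,0,0.004,0.065,0,0,0,0,0.004,0.065,0,0,0,0]'
python3 -m crank '[0.004,0.065,0,0,0,0,0.004,0.065,0,0,0,0,0.004,0.065,0,0,0,0,0.004,0.065,0,0,0,0,0.004,0.065,0,0,0,0]'
python3 -m crank '[0,0,0,0,0,0,0,0,0,0,0,0]')>/dev/null
python3 snap.py o2; python3 plan.py .571 .2625 .029 -4
```

```text
t 14.75 at [0.5671 0.2645 0.1853] shift [-0.0103 -0.0036  0.3909] turn [-0.0002 -0.0001 -0.0003] j7 1.14 w 0.6 F 52.7
```

View pics/o2.png

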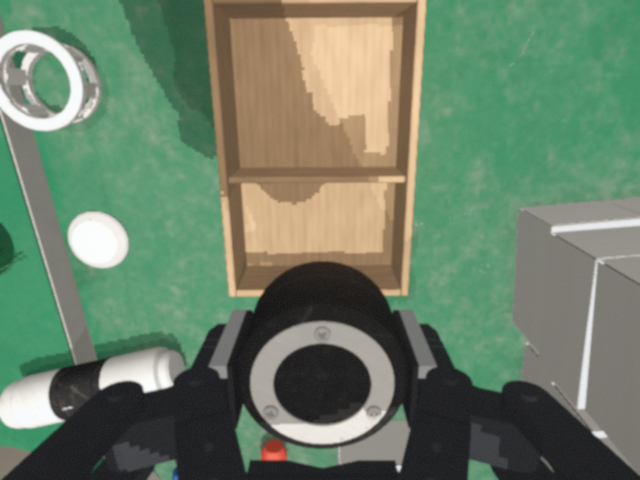

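The open unit is held upright at (322,380). The tray_two divider runs from (234,176) to (406,180), and the far rim is around row 291.

Run:
```python
from h import *
import pickle
C=pickle.load(open('pics/o2.pkl','rb'))
d=ray(C,[(234,178),(406,181)],.064);f=ray(C,[(232,294),(408,294)],.068);n=ray(C,[(206,3),(425,3)],.068);print(d.round(4),f.round(4),n.round(4),"small",(d.mean(0)+f.mean(0))/2,"large",(d.mean(0)+n.mean(0))/2)
```

```text
[[0.5287 0.2131 0.064 ]
 [0.538  0.3209 0.064 ]] [[0.6064 0.2019 0.068 ]
 [0.6145 0.321  0.068 ]] [[0.4317 0.2118 0.068 ]
 [0.44   0.331  0.068 ]] small [0.57189899 0.26422353 0.066     ] large [0.48458015 0.2691915  0.066     ]
```

```bash
python3 -m crank '[-0.01,-0.002,0.05,0,0,0,0,0,0.08,0,0,0,0,0,0.08,0,0,0,0,0,0.08,0,0,0,0,0,0.06,0,0,0]'
python3 -m crank '[0,0,0.04,0,0,0,0,0,0,0,0,0,0,0,0,0,0,0]'
python3 -m crank '[0,0,0,0,0,0,0,0,0,0,0,0,0,0,0,0,0,0]' 0.25
python3 -m crank '[0,0,-0.05,0,0,0,0,0,-0.1,0,0,0,0,0,-0.1,0,0,0,0,0,-0.1,0,0,0,0,0,-0.1,0,0,0]' 
python3 -m crank '[0,0,0,0,0,0,0,0,0,0,0,0]' 0.06; python3 snap.py o3; python3 plan.py .46 .0845 .2 -4
```

```text
time: 15.25
eef_pos: [0.5709, 0.2621, 0.0442]
orientation: [-0.001, 0.037, 0.999, -0.001]
ft_force: [0.6, -0.2, -1.0]
gripper_width: 0.604
gripper_force: 52.7
time: 15.55
eef_pos: [0.5716, 0.2627, 0.0299]
orientation: [-0.0, 0.037, 0.999, -0.001]
ft_force: [-0.0, 0.1, -1.6]
gripper_width: 0.602
gripper_force: 53.4
time: 15.85
eef_pos: [0.5717, 0.2643, 0.0308]
orientation: [0.001, 0.036, 0.999, 0.0]
ft_force: [0.6, 0.1, 0.0]
gripper_width: 0.751
gripper_force: 0.0
time: 16.35
eef_pos: [0.5712, 0.2642, 0.2122]
orientation: [0.0, 0.036, 0.999, 0.0]
ft_force: [-0.4, -0.5, -1.2]
gripper_width: 0.752
gripper_force: 0.0
time: 16.55
eef_pos: [0.5717, 0.2645, 0.2114]
orientation: [0.001, 0.036, 0.999, 0.001]
ft_force: [-0.4, 0.2, -0.6]
gripper_width: 0.942
gripper_force: 0.0
t 16.6 at [0.5709 0.2643 0.2099] shift [ 0.2445 -0.4681  0.0248] turn [ 0.     -0.     -0.0003] j7 1.14 w 0.937 F 0.0
```

View pics/o3.png

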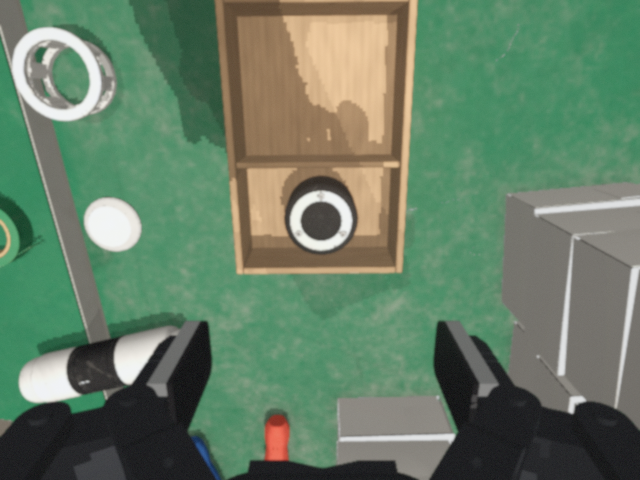

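The open unit stands in its compartment at (320,220). Next is the cage.

```bash
(python3 -m crank '[0.0305,-0.0585,0,0,0,0,0.0305,-0.0585,0,0,0,0,0.0305,-0.0585,0,0,0,0,0.0305,-0.0585,0,0,0,0,0.0305,-0.0585,0,0,0,0]'
python3 -m crank '[0.0305,-0.0585,0,0,0,0,0.0305,-0.0585,0,0,0,0,0.0305,-0.0585,0,0,0,0,0,0,0.05,0,0,0,0,0,0.05,0,0,0]'
python3 -m crank '[0,0,0.05,0,0,0,0,0,0,0,0,0,0,0,0,0,0,0]')>/dev/null
python3 snap.py c1;python3 plan.py .46 .0845 .004 -4
python3 - <<'E'
from h import *
import pickle
C=pickle.load(open('pics/c1.pkl','rb'));u,v=proj(C,[[.46,.0845,.033]])[0];print(u,v)
im=cv2.imread('pics/c1.png'); h=cv2.cvtColor(im,cv2.COLOR_BGR2HSV); m=((h[...,1]<70)&(h[...,2]>200)).astype(np.uint8)
u,v=int(u),int(v); print(circ(C,m,.033,(u-75,v-75,u+75,v+75)))
cv2.imwrite('pics/c1m.png',np.hstack([im[v-110:v+110,u-130:u+130],cv2.cvtColor(m*255,cv2.COLOR_GRAY2BGR)[v-110:v+110,u-130:u+130]]))
E
```

```text
t 17.95 at [0.4605 0.0845 0.1501] shift [0.001  0.     0.3653] turn [-0.0001 -0.0001 -0.0003] j7 1.4 w 0.94 F 0.0
321.8763292882954 232.79897285398826
(array([0.46154602, 0.08391374]), 61.15207290649414, array([321.73134328, 232.75746269]))
```

View pics/c1m.png

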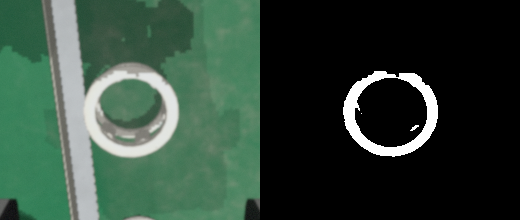

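The ring is cleanly segmented at 61 mm across, right on target. The rail passes just left of it. I'll descend and grip.

```bash
python3 -m crank '[0,0,0.08,0,0,0,0,0,0.08,0,0,0,0,0,0.08,0,0,0,0,0,0.07,0,0,0,0,0,0.045,0,0,0]'
python3 -m crank '[0,0,0,0,0,0,0,0,0,0,0,0,0,0,0,0,0,0,0,0,0,0,0,0,0,0,0,0,0,0]' 1 40
python3 -m crank '[0,0,0,0,0,0,0,0,-0.05,0,0,0,0,0,-0.1,0,0,0,0,0,-0.1,0,0,0,0,0,-0.1,0,0,0]'
python3 -m crank '[0,0,-0.1,0,0,0,0,0,0,0,0,0]'
python3 plan.py .485 .268 .18 -4
```

```text
time: 18.45
eef_pos: [0.4607, 0.0847, 0.0071]
orientation: [-0.0, 0.036, 0.999, -0.0]
ft_force: [0.4, -0.0, 0.1]
gripper_width: 0.938
gripper_force: 0.0
time: 18.95
eef_pos: [0.4612, 0.0848, 0.009]
orientation: [0.001, 0.036, 0.999, 0.0]
ft_force: [-0.3, -0.1, -0.2]
gripper_width: 0.687
gripper_force: 42.8
time: 19.45
eef_pos: [0.4602, 0.0844, 0.1497]
orientation: [-0.0, 0.036, 0.999, -0.0]
ft_force: [1.4, 0.2, -1.0]
gripper_width: 0.687
gripper_force: 43.1
time: 19.65
eef_pos: [0.4632, 0.0848, 0.193]
orientation: [0.004, 0.036, 0.999, 0.001]
ft_force: [0.3, -0.1, -0.2]
gripper_width: 0.686
gripper_force: 43.1
t 19.65 at [0.4632 0.0848 0.193 ] shift [-0.0211  0.4605  0.034 ] turn [ 0.0005  0.0014 -0.0003] j7 1.38 w 0.686 F 43.1
```

```bash
(python3 -m crank '[-0.003,0.0575,0,0,0,0,-0.003,0.0575,0,0,0,0,-0.003,0.0575,0,0,0,0,-0.003,0.0575,0,0,0,0,-0.003,0.0575,0,0,0,0]'
python3 -m crank '[-0.003,0.0575,0,0,0,0,-0.003,0.0575,0,0,0,0,-0.003,0.0575,0,0,0,0,0,0,0,0,0,0,0,0,0,0,0,0]'
python3 -m crank '[0,0,0,0,0,0]')>/dev/null; python3 plan.py .485 .268 .0315 -4
```

```text
t 20.75 at [0.4832 0.2662 0.1876] shift [-0.0045  0.0052  0.3904] turn [-0.0002 -0.0001 -0.0005] j7 1.06 w 0.686 F 43.1
```

```bash
python3 -m crank '[-0.0045,0.005,0.05,0,0,0,0,0,0.08,0,0,0,0,0,0.08,0,0,0,0,0,0.08,0,0,0,0,0,0.06,0,0,0]'
python3 -m crank '[0,0,0.04,0,0,0,0,0,0,0,0,0,0,0,0,0,0,0]'
python3 -m crank '[0,0,0,0,0,0,0,0,0,0,0,0,0,0,0,0,0,0]' 0.2
python3 -m crank '[0,0,-0.05,0,0,0,0,0,-0.1,0,0,0,0,0,-0.1,0,0,0,0,0,-0.1,0,0,0,0,0,-0.1,0,0,0]' 
python3 -m crank '[0,0,-0.1,0,0,0,0,0,-0.1,0,0,0]'; python3 plan.py .458 -.118 .25 -94; python3 -c "
from h import *
o=monitor.get_obs();print(o['joint_positions'].round(2))
cv2.imwrite('pics/t2.png',viewer.capture('top')[165:310,205:485]); snap=viewer.capture('wrist'); cv2.imwrite('pics/c2.png',snap)
a=cv2.resize(cv2.imread('pics/t2.png'),(560,290)); b=cv2.resize(snap,(387,290)); cv2.imwrite('pics/v2.png',np.vstack([a,np.hstack([b,np.zeros((290,173,3),np.uint8)])]))"
```

```text
time: 21.25
eef_pos: [0.4848, 0.2677, 0.0465]
orientation: [-0.001, 0.037, 0.999, -0.001]
ft_force: [-0.1, -0.3, -0.8]
gripper_width: 0.686
gripper_force: 43.1
time: 21.55
eef_pos: [0.4854, 0.2682, 0.0322]
orientation: [-0.0, 0.036, 0.999, -0.0]
ft_force: [-0.5, 0.4, 0.2]
gripper_width: 0.686
gripper_force: 44.8
time: 21.85
eef_pos: [0.4856, 0.2694, 0.0328]
orientation: [0.0, 0.036, 0.999, 0.0]
ft_force: [0.4, -0.2, -0.3]
gripper_width: 0.803
gripper_force: 0.0
time: 22.35
eef_pos: [0.485, 0.2691, 0.2142]
orientation: [0.0, 0.036, 0.999, 0.0]
ft_force: [1.0, 1.3, 0.6]
gripper_width: 0.8
gripper_force: 0.0
time: 22.55
eef_pos: [0.4849, 0.269, 0.2943]
orientation: [0.0, 0.036, 0.999, 0.0]
ft_force: [0.9, 2.1, -0.6]
gripper_width: 0.802
gripper_force: 0.0
t 22.55 at [0.4849 0.269  0.2943] shift [-0.0023 -0.9699  0.1103] turn [1.000e-04 0.000e+00 2.497e-01] j7 1.04 w 0.802 F 0.0
[-0.71  0.35  0.23  1.59 -0.09  1.21  1.04]
```

View pics/v2.png

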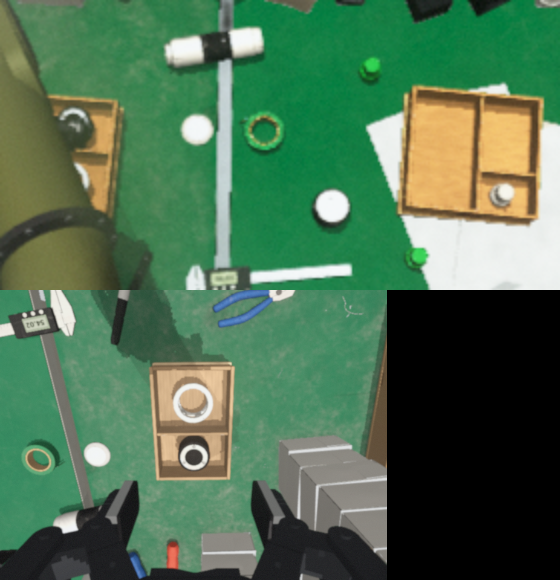

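The cage and open unit both sit in tray_two, at (193,403) and (193,456) in the lower panel. The gauge is at (502,193) in the upper panel. Now I'll move over and turn a quarter for the closed unit.

```bash
(python3 -m crank '[0,-0.069,0,0,0,0,0,-0.069,0,0,0,0,0,-0.069,0,0,0,0,0,-0.069,0,0,0,0,0,-0.069,0,0,0,0]'
python3 -m crank '[0,-0.069,0,0,0,0,0,-0.069,0,0,0,0,0,-0.069,0,0,0,0,0,-0.069,0,0,0,0,0,-0.069,0,0,0,0]'
python3 -m crank '[0,-0.069,0,0,0,0,0,-0.069,0,0,0,0,0,-0.069,0,0,0,0,0,-0.069,0,0,0,0,0,0,0,0,0,0]'
python3 -m crank '[0,0,0.01,0,0,0.0227,0,0,0.01,0,0,0.0227,0,0,0.01,0,0,0.0227,0,0,0.01,0,0,0.0227,0,0,0.01,0,0,0.0227]'
python3 -m crank '[0,0,0.01,0,0,0.0227,0,0,0.01,0,0,0.0227,0,0,0.01,0,0,0.0227,0,0,0.01,0,0,0.0227,0,0,0.01,0,0,0.0227]'
python3 -m crank '[0,0,0.01,0,0,0.0227,0,0,0,0,0,0,0,0,0,0,0,0]' 0.2)>/dev/null
python3 plan.py .4575 -.118 .15 -94
```

```text
t 25.45 at [ 0.4576 -0.1154  0.2479] shift [-0.0064  0.0004  0.2448] turn [-0.0001 -0.      0.0008] j7 0.42 w 0.803 F 0.0
```

```bash
python3 -m crank '[-0.006,0,0.08,0,0,0,0,0,0.08,0,0,0,0,0,0.08,0,0,0,0,0,0,0,0,0,0,0,0,0,0,0]'>/dev/null
python3 snap.py k1; python3 plan.py .4575 -.118 .006 -94
python3 - <<'E'
from h import *
import pickle
C=pickle.load(open('pics/k1.pkl','rb'));u,v=proj(C,[[.4575,-.118,.044]])[0];print(u,v)
im=cv2.imread('pics/k1.png'); h=cv2.cvtColor(im,cv2.COLOR_BGR2HSV); m=((h[...,1]<70)&(h[...,2]>130)).astype(np.uint8)
u,v=int(u),int(v); print(circ(C,m,.043,(u-75,v-75,u+75,v+75)))
E
```

```text
t 26.0 at [ 0.4581 -0.119   0.1534] shift [ 0.0024 -0.0023  0.3684] turn [0.0002 0.     0.0002] j7 0.55 w 0.802 F 0.0
319.9052422309852 237.58195285838153
(array([ 0.45936642, -0.11905427]), 48.68421173095703, array([322.87559809, 237.17703349]))
```

```bash
python3 -m crank '[0,0.001,0.08,0,0,0,0,0,0.08,0,0,0,0,0,0.08,0,0,0,0,0,0.08,0,0,0,0,0,0.048,0,0,0]'
python3 -m crank '[0,0,0,0,0,0,0,0,0,0,0,0,0,0,0,0,0,0,0,0,0,0,0,0,0,0,0,0,0,0]' 1 50
python3 -m crank '[0,0,0,0,0,0,0,0,-0.05,0,0,0,0,0,-0.1,0,0,0,0,0,-0.1,0,0,0,0,0,-0.1,0,0,0]'
python3 -m crank '[0,0,-0.1,0,0,0,0,0,0,0,0,0]'
python3 plan.py .5645 -.378 .18 -94
```

```text
time: 26.5
eef_pos: [0.4591, -0.1185, 0.0047]
orientation: [0.001, 0.731, 0.683, 0.001]
ft_force: [0.1, -0.2, 0.0]
gripper_width: 0.803
gripper_force: 0.0
time: 27.0
eef_pos: [0.4585, -0.1185, 0.0058]
orientation: [0.001, 0.731, 0.682, 0.001]
ft_force: [-0.2, 0.7, -1.8]
gripper_width: 0.605
gripper_force: 52.1
time: 27.5
eef_pos: [0.4573, -0.1186, 0.1464]
orientation: [-0.0, 0.731, 0.682, -0.0]
ft_force: [1.3, 0.2, -1.0]
gripper_width: 0.603
gripper_force: 52.5
time: 27.7
eef_pos: [0.4601, -0.1198, 0.1894]
orientation: [0.003, 0.731, 0.682, 0.003]
ft_force: [-0.0, -0.4, -0.7]
gripper_width: 0.602
gripper_force: 52.7
t 27.7 at [ 0.4601 -0.1198  0.1894] shift [-0.6256  0.3054  0.0265] turn [ 0.0013  0.0001 -0.    ] j7 0.51 w 0.602 F 52.7
```

```bash
(python3 -m crank '[-0.062,0.0305,0,0,0,0,-0.062,0.0305,0,0,0,0,-0.062,0.0305,0,0,0,0,-0.062,0.0305,0,0,0,0,-0.062,0.0305,0,0,0,0]'
python3 -m crank '[-0.062,0.0305,0,0,0,0,-0.062,0.0305,0,0,0,0,-0.062,0.0305,0,0,0,0,-0.062,0.0305,0,0,0,0,-0.062,0.0305,0,0,0,0]'
python3 -m crank '[0,0,0,0,0,0,0,0,0,0,0,0]')>/dev/null; python3 plan.py .5645 -.378 .0285 -94
```

```text
t 28.9 at [ 0.5616 -0.3745  0.1835] shift [-0.0087  0.0086  0.3874] turn [-0.0003 -0.0002 -0.0002] j7 0.84 w 0.605 F 52.6
```

```bash
python3 -m crank '[-0.0085,0.0085,0.05,0,0,0,0,0,0.08,0,0,0,0,0,0.08,0,0,0,0,0,0.08,0,0,0,0,0,0.06,0,0,0]'
python3 -m crank '[0,0,0.037,0,0,0,0,0,0,0,0,0,0,0,0,0,0,0]'
python3 -m crank '[0,0,0,0,0,0,0,0,0,0,0,0,0,0,0,0,0,0]' 0.28
python3 -m crank '[0,0,-0.05,0,0,0,0,0,-0.1,0,0,0,0,0,-0.1,0,0,0,0,0,-0.1,0,0,0,0,0,-0.1,0,0,0]' 
python3 -m crank '[0,0,0,0,0,0,0,0,0,0,0,0]' 0.2; python3 snap.py k2; python3 plan.py .703 .057 .2 -81
```

```text
time: 29.4
eef_pos: [0.5648, -0.3755, 0.0425]
orientation: [-0.002, 0.731, 0.682, 0.0]
ft_force: [0.2, -0.7, -1.4]
gripper_width: 0.601
gripper_force: 52.6
time: 29.7
eef_pos: [0.5657, -0.3777, 0.0305]
orientation: [0.0, 0.731, 0.682, 0.0]
ft_force: [0.8, -0.7, 0.1]
gripper_width: 0.601
gripper_force: 53.7
time: 30.0
eef_pos: [0.5657, -0.3783, 0.0309]
orientation: [0.001, 0.731, 0.682, 0.0]
ft_force: [0.1, -0.1, -0.1]
gripper_width: 0.718
gripper_force: 0.0
time: 30.5
eef_pos: [0.5652, -0.3781, 0.2122]
orientation: [0.0, 0.731, 0.682, -0.0]
ft_force: [1.1, -0.5, -0.6]
gripper_width: 0.721
gripper_force: 0.0
time: 30.7
eef_pos: [0.5657, -0.3784, 0.2115]
orientation: [0.001, 0.731, 0.682, 0.0]
ft_force: [-0.3, 0.6, -1.1]
gripper_width: 0.804
gripper_force: 0.0
t 30.75 at [ 0.5654 -0.3778  0.21  ] shift [1.1083 0.2676 0.0256] turn [ 0.0001 -0.0001 -0.0361] j7 0.83 w 0.8 F 0.0
```

View pics/k2.png

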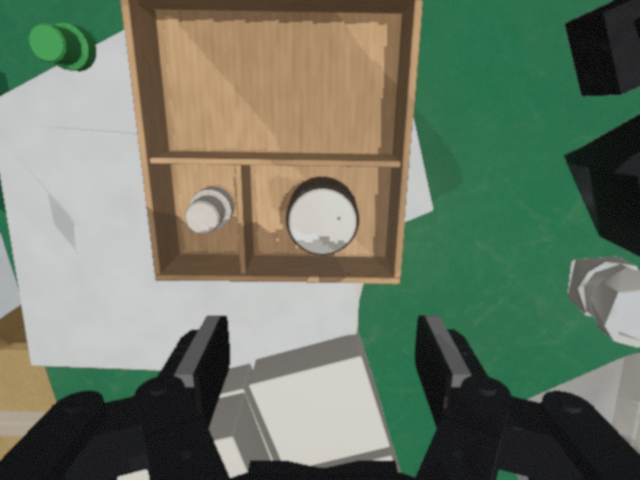

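The closed unit and gauge are both well placed, at (321,216) and (207,212). Last is the barrel.

```bash
(python3 -m crank '[0.069,0.0165,0,0,0,0,0.069,0.0165,0,0,0,0,0.069,0.0165,0,0,0,0,0.069,0.0165,0,0,0,0,0.069,0.0165,0,0,0,0]'
python3 -m crank '[0.069,0.0165,0,0,0,0,0.069,0.0165,0,0,0,0,0.069,0.0165,0,0,0,0,0.069,0.0165,0,0,0,0,0.069,0.0165,0,0,0,0]'
python3 -m crank '[0.069,0.0165,0,0,0,0,0.069,0.0165,0,0,0,0,0.069,0.0165,0,0,0,0,0.069,0.0165,0,0,0,0,0.069,0.0165,0,0,0,0]'
python3 -m crank '[0.069,0.0165,0,0,0,0,0,0,0,0,0,-0.018,0,0,0,0,0,-0.018,0,0,0,0,0,0,0,0,0,0,0,0]')>/dev/null
python3 snap.py b1; python3 plan.py .703 .057 .12 -81
python3 - <<'E'
from h import *
import pickle
C=pickle.load(open('pics/b1.pkl','rb')); im=cv2.imread('pics/b1.png'); print(proj(C,[[.703,.057,.03]]))
h=cv2.cvtColor(im,cv2.COLOR_BGR2HSV); m=((h[...,1]<70)&(h[...,2]>150)).astype(np.uint8)
n,l,s,c=cv2.connectedComponentsWithStats(m); print([(c[i].round(),s[i].tolist(),ray(C,[c[i]],.03)[0].round(4)) for i in range(1,n) if s[i,4]>1200])
E
```

```text
t 32.8 at [0.7012 0.0549 0.2092] shift [0.0044 0.0056 0.223 ] turn [-0.0002 -0.     -0.0007] j7 0.36 w 0.799 F 0.0
[[323.63370692 208.12823131]]
[(array([329., 147.]), [301, 106, 57, 81, 4303], array([0.6999, 0.1043, 0.03  ])), (array([180., 148.]), [150, 117, 61, 62, 2960], array([0.5896, 0.0866, 0.03  ])), (array([547., 282.]), [475, 214, 165, 129, 9961], array([0.8959, 0.0229, 0.03  ])), (array([331., 269.]), [304, 239, 54, 62, 2799], array([0.7171, 0.0067, 0.03  ]))]
```

View pics/b1.png

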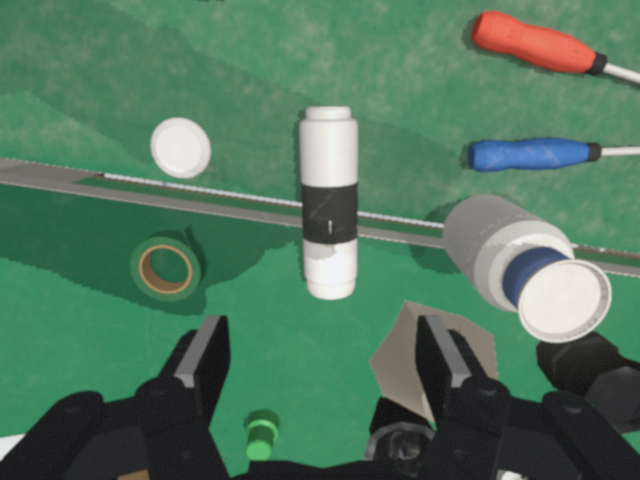

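The barrel lies at (330,203), lined up with the fingers, with its band at (330,213). The bottle at (500,260) and the bag at (440,350) are clear of the finger strip.

```bash
python3 - <<'E'
from h import *
import pickle
C=pickle.load(open('pics/b1.pkl','rb'))
print(ray(C,[(330,213)],.045),ray(C,[(328,120),(330,203),(330,298)],.0225),"bottle",ray(C,[(450,230)],0.0))
E
python3 plan.py .704 .057 .004 -81
```

```text
[[0.70770463 0.05776461 0.045     ]] [[ 0.69604325  0.12282446  0.0225    ]
 [ 0.70767449  0.06007444  0.0225    ]
 [ 0.72103321 -0.0228321   0.0225    ]] bottle [[0.81604558 0.04709266 0.        ]]
t 32.8 at [0.7012 0.0549 0.2092] shift [0.0039 0.0085 0.513 ] turn [-0.0002 -0.     -0.0007] j7 0.36 w 0.799 F 0.0
```

```bash
python3 -m crank '[0.004,0.013,0.07,0,0,0,0,0,0.08,0,0,0,0,0,0.08,0,0,0,0,0,0.08,0,0,0,0,0,0.08,0,0,0]'
python3 -m crank '[0,0,0.08,0,0,0,0,0,0.038,0,0,0,0,0,0,0,0,0]'
python3 -m crank '[0,0,0,0,0,0,0,0,0,0,0,0,0,0,0,0,0,0,0,0,0,0,0,0,0,0,0,0,0,0]' 1 60
python3 -m crank '[0,0,0,0,0,0,0,0,-0.05,0,0,0,0,0,-0.1,0,0,0,0,0,-0.1,0,0,0,0,0,-0.1,0,0,0]'
python3 -m crank '[0,0,-0.1,0,0,0,0,0,-0.1,0,0,0,0,0,0,0,0,0]'
python3 plan.py .5416 -.2826 .21 -81
```

```text
time: 33.3
eef_pos: [0.7062, 0.0573, 0.0526]
orientation: [-0.0, 0.651, 0.759, -0.0]
ft_force: [0.5, 0.0, -0.1]
gripper_width: 0.803
gripper_force: 0.0
time: 33.6
eef_pos: [0.7048, 0.0575, 0.0043]
orientation: [-0.002, 0.65, 0.76, -0.002]
ft_force: [0.2, 0.3, 0.6]
gripper_width: 0.8
gripper_force: 0.0
time: 34.1
eef_pos: [0.7078, 0.0572, 0.0091]
orientation: [0.001, 0.65, 0.76, 0.001]
ft_force: [-0.4, 0.2, 7.1]
gripper_width: 0.505
gripper_force: 61.5
time: 34.6
eef_pos: [0.7062, 0.0575, 0.1488]
orientation: [0.0, 0.65, 0.76, 0.0]
ft_force: [1.1, 0.4, -0.9]
gripper_width: 0.507
gripper_force: 61.2
time: 34.9
eef_pos: [0.709, 0.0566, 0.2344]
orientation: [0.004, 0.65, 0.76, 0.004]
ft_force: [1.0, -1.4, 0.6]
gripper_width: 0.51
gripper_force: 61.2
t 34.9 at [0.709  0.0566 0.2344] shift [-0.7723 -0.546   0.0564] turn [ 0.0017  0.0003 -0.0001] j7 0.35 w 0.51 F 61.2
```

```bash
(python3 -m crank '[-0.048,-0.034,0,0,0,0,-0.048,-0.034,0,0,0,0,-0.048,-0.034,0,0,0,0,-0.048,-0.034,0,0,0,0,-0.048,-0.034,0,0,0,0]'
python3 -m crank '[-0.048,-0.034,0,0,0,0,-0.048,-0.034,0,0,0,0,-0.048,-0.034,0,0,0,0,-0.048,-0.034,0,0,0,0,-0.048,-0.034,0,0,0,0]'
python3 -m crank '[-0.048,-0.034,0,0,0,0,-0.048,-0.034,0,0,0,0,-0.048,-0.034,0,0,0,0,-0.048,-0.034,0,0,0,0,-0.048,-0.034,0,0,0,0]'
python3 -m crank '[0,0,0,0,0,-0.021,0,0,0,0,0,-0.021,0,0,0,0,0,-0.021,0,0,0,0,0,-0.021,0,0,0,0,0,-0.021]'
python3 -m crank '[0,0,0,0,0,-0.021,0,0,0,0,0,-0.021,0,0,0,0,0,-0.021,0,0,0,0,0,-0.021,0,0,0,0,0,-0.021]'
python3 -m crank '[0,0,0,0,0,0,0,0,0,0,0,0]')>/dev/null; python3 snap.py b2; python3 plan.py .5416 -.2826 .031 -4.8
```

```text
t 37.65 at [ 0.5496 -0.2588  0.2268] shift [ 0.0139 -0.0614  0.4895] turn [ 0.     -0.     -0.0024] j7 2.01 w 0.503 F 61.0
```

View pics/b2.png

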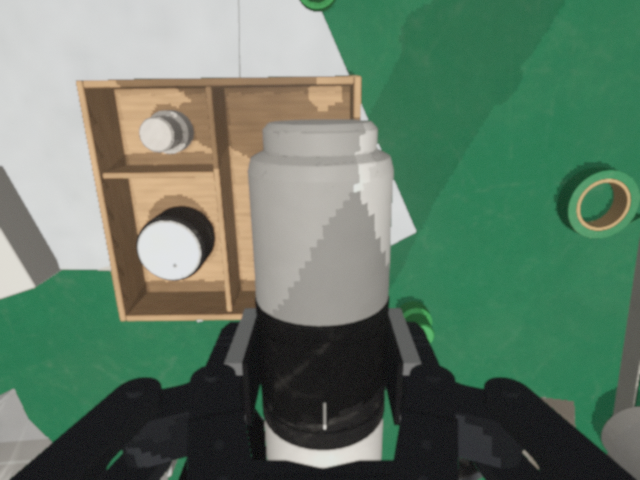

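The barrel is held level and parallel to the compartment, about 24 mm short in -y. I'll correct that and lower it.

```bash
python3 -m crank '[0.009,-0.03,0,0,0,-0.0024,0.009,-0.0315,0,0,0,0,0,0,0.06,0,0,0,0,0,0.08,0,0,0,0,0,0.08,0,0,0]'
python3 -m crank '[0,0,0.08,0,0,0,0,0,0.08,0,0,0,0,0,0.06,0,0,0,0,0,0,0,0,0,0,0,0,0,0,0]'
python3 plan.py .540 -.2826 .030 -4.8
```

```text
time: 38.15
eef_pos: [0.5404, -0.2836, 0.1384]
orientation: [0.001, 0.041, 0.999, -0.0]
ft_force: [1.1, 0.1, -1.9]
gripper_width: 0.509
gripper_force: 61.1
time: 38.65
eef_pos: [0.5404, -0.2833, 0.0512]
orientation: [-0.0, 0.041, 0.999, -0.0]
ft_force: [1.1, 0.2, -0.4]
gripper_width: 0.507
gripper_force: 61.2
t 38.65 at [ 0.5404 -0.2833  0.0512] shift [0.001  0.0017 0.0529] turn [-0.0001 -0.0001  0.0004] j7 2.13 w 0.507 F 61.2
```

```bash
python3 -m crank '[0,0.0015,0.03,0,0,0,0,0,0.015,0,0,0,0,0,0.005,0,0,0,0,0,0,0,0,0,0,0,0,0,0,0]'; python3 -m crank '[0,0,0,0,0,0,0,0,0.003,0,0,0,0,0,0,0,0,0]'
```

```text
time: 39.15
eef_pos: [0.5407, -0.2822, 0.0312]
orientation: [0.0, 0.04, 0.999, -0.0]
ft_force: [0.4, 0.5, -0.6]
gripper_width: 0.505
gripper_force: 61.5
time: 39.45
eef_pos: [0.5407, -0.2822, 0.031]
orientation: [0.0, 0.04, 0.999, -0.0]
ft_force: [-2.5, 1.8, 10.4]
gripper_width: 0.5
gripper_force: 62.6
```

Contact with the floor, at 10 N. I'll release, rise and check.

```bash
python3 -m crank '[0,0,-0.002,0,0,0,0,0,0,0,0,0,0,0,0,0,0,0]' 0.38
python3 -m crank '[0,0,-0.03,0,0,0,0,0,-0.05,0,0,0,0,0,-0.1,0,0,0,0,0,-0.1,0,0,0,0,0,-0.1,0,0,0]'
(python3 -m crank '[0,0,-0.1,0,0,0,0.05,0,-0.1,0,0,0,0.05,0,-0.05,0,0,0,0.05,0,0,0,0,0,0,0,0,0,0,0]') | head -2; python3 snap.py b3
python3 - <<'E'
from h import *
w=cv2.imread('pics/b3.png'); t=viewer.capture('top')[165:310,205:485]
cv2.imwrite('pics/v3.png',np.hstack([cv2.resize(w,(400,300)),cv2.resize(t,(400,300))]))
import pickle
C=pickle.load(open('pics/b3.pkl','rb')); h=cv2.cvtColor(w,cv2.COLOR_BGR2HSV); m=((h[...,1]<70)&(h[...,2]>130)).astype(np.uint8)
M=np.array([[.9965,.0837],[-.0837,.9965]]).T
print([(n,proj(C,[[*((np.array([.538,-.325])+M.T@np.array(l)) if 0 else (np.array([.538,-.325])+np.array([[.9965,.0837],[-.0837,.9965]])@np.array(l))),.05]])[0].round()) for n,l in(("barrel",(0,.0425)),("end-",(-.075,.0425)),("end+",(.075,.0425)))])
E
```

```text
time: 39.75
eef_pos: [0.5406, -0.2821, 0.0305]
orientation: [0.0, 0.04, 0.999, -0.0]
ft_force: [0.5, 0.4, 0.8]
gripper_width: 0.619
gripper_force: 0.0
time: 40.25
eef_pos: [0.5403, -0.2821, 0.1848]
orientation: [0.0, 0.04, 0.999, -0.0]
ft_force: [1.0, -0.1, 0.5]
gripper_width: 0.618
gripper_force: 0.0
time: 40.75
eef_pos: [0.4784, -0.278, 0.2847]
[('barrel', array([323., 258.])), ('end-', array([323., 180.])), ('end+', array([322., 327.]))]
```

View pics/v3.png

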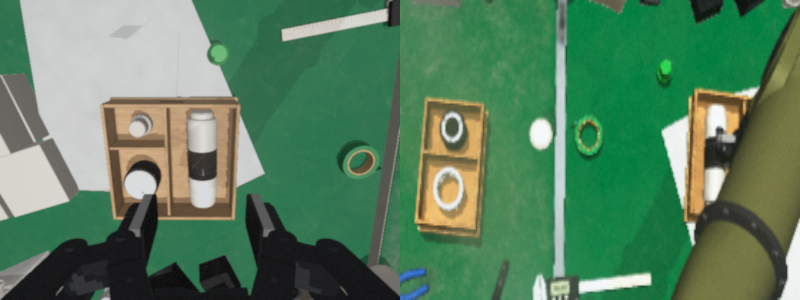

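All five parts sit centred in their compartments. The barrel spans rows 112–208 in the left panel, against a predicted 112–204, and the tape and cap haven't moved. The arm is clear, so I'll hand in.

```bash
python3 -m crank '[0,0,0,0,0,0,0,0,0,0,0,0,0,0,0,0,0,0,0,0,0,0,0,0,0,0,0,0,0,0]'>/dev/null; python3 -c "
from rig import close_job
print(close_job())"
```

```text
the job is handed in; nothing more can be done
None
```

Both kits are made up and the job was handed in at about 41 s of the 128 s allowed: all five parts looked seated in their own compartments, with the tape and thin cap where they were; no verdict was returned.

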